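Open the latched gate of the medicine cabinet

ROBOT

A 7-joint arm with a two-finger parallel gripper is mounted at the origin on the work surface. World frame = base frame: x ahead of the robot, y to its left, z up, the work surface at z = 0. Lengths are in mm, angles in rad, forces in N, time in s.
With the tool pointing down it reaches from about 350 to 900 mm from the base axis. Payload 7.2 kg.
Tool frame: the origin (TCP) lies at the very end of the fingers, on their centre line; the grasp point (between the pads) lies 19 mm behind it; z points along the fingers, y is the direction in which the jaws open and shut (so a half turn about z gives the same grasp; the last joint's range is limited). The gripper opens to 88 mm and grips with 3 to 60 N. Pads are 20 mm wide; open, the fingers measure 115 mm over their backs; the gripper's body (75 mm by 178 mm) begins 61 mm behind the grasp point.
Start: joints at [1.233, 0.411, -0.013, 1.596, 0.006, 1.134, -0.082], TCP at [166.575, -602.397, 222.653] pointing down, gripper open.
Joint ranges: [-2.95, 2.95], [-0.29, 1.99], [-1.47, 1.44], [0.14, 2.54], [-1.03, 4.17], [0.13, 1.85], [-2.86, 2.86]. Speed limits (rad/s): [2.39, 2.39, 3.01, 3.01, 3.14, 3.14, 3.14].

INTERFACE

Orientations are given as a rotation vector (axis times angle).
In Python, from cell import manip gives the robot as it stands.
- The arm moves only by the tool move_arm, never from a script. Its argument "targets" is one flat list of numbers, 4 for each row, row after row: the shift along the tool's x, y, z in cm, then the turn about the tool's z in degrees. A call has 1 to 5 rows; each row is the pose to reach, as a shift and turn from the pose commanded when the call began, along the tool's axes at that moment; what a row does not reach only later rows make up. A row lasts 1/10 s, in which the tool goes at most 50 mm and 8.59 degrees, less where a joint would pass 70% of its speed; a pose out of reach is approached as far as the arm can. A call with a gripper value outside its range is refused whole. "hand" is the opening in per cent of the stroke, from 0 (shut) to 100 (fully open), set as the call begins (left out, the last holds). The fingers move at their own pace and stop on an object; "newtons" is the grip in N (left out, the last holds). Time passes only in rows, so rows that repeat a pose let the fingers close. It gives the time, the measured TCP pose, the force and the opening at its end, in the units of the state.
- manip.read_state(): the state, without advancing time (a new reading comes with each control period).
- manip.get_image(name): name is "scene" or "top" or "wrist"; returns the picture (400x640x3 uint8, blue, green, red); there is no depth.
- manip.camera_params(name): a dict with "intrinsics" (3x3 intrinsics, pixels), "pose" (4x4, takes a point from camera to world coordinates). Camera axes: x right, y up, looking along -z (the intrinsics and any distortion apply to the point x, -y, -z); pixel columns grow to the right and rows downward; lengths in mm; the calibration is good to about 2 mm. A picture is of the moment at which its call begins: read the wrist's pose just before it. camera_params takes no time and is no camera call; for the wrist camera it gives the pose at the moment of the call.
- manip.finish_job(): hands the job in, once; it reports no verdict.
The state is a dict: "time_s": time; "joint_positions": joint angles; "joint_vel": joint speeds; "joint_efforts": joint torques, N m; "tool_pos": TCP position; "eef_rot": TCP orientation; "wrist_force": force on the tool from outside, world axes, zero at the start; "ft_torque": the same for the moment, N m; "gripper_width": opening from 0.0 (shut) to 1.0 (fully open).
Only numpy, scipy, OpenCV 4.12 (cv2) and the standard library are available. Lean on these libraries where they do the work, as an engineer would, in place of code of your own. Each camera call takes 0.05 s, during which the arm holds its last target. There are 200 camera calls.

TASK

Open the little medicine cabinet on the clinic desk: lift the steel latch bar by its upright tab, gently up against the sprung keeper until it clears the lip of its catch, and swing the gate wide open, nearly square to the cabinet front, without straining the catch or flinging the gate. Then lower the bar back to its rest on the gate rather than letting it drop, let go, and leave the things standing around the cabinet where they are.

Things in the scene. Friction and masses are not known exactly. Their poses are not given: they have to be found in the camera images.
- cabinet: White-framed medicine cabinet with a clear top and back, fixed to the desk, 156 deep (x) x 280 wide (y) x 150 high. Origin under its centre on the desk, z up. Its open front faces its own -x (towards the robot), front face 74 mm from the origin.
- gate_hinge (a point): On the gate's vertical hinge axis at desk height. The gate is an aluminium frame with a clear pane, 12 mm thick, from 2 to 205 mm from this axis, 12 to 146 mm above the desk. The axes turn with the gate: -y runs along the gate from the hinge to the free edge, -x points out of its outer face.
- gate (a joint): Gate opening angle in rad: 0 shut, grows as the free edge swings out towards the robot (clockwise seen from above) to a stop at 1.45. Light hinge with a little friction (about 0.12 N m); stays where it is left. Drawing the gate open with the bar rubbing under the keeper takes 3 to 8 N at the tab; a pull growing past 10 N means that the bar is still hooked behind the lip.
- latch_pivot (a point): Pivot of the latch bar on the gate's outer face, 50 mm along the gate from the hinge axis, 18 mm in front of the gate's middle plane, 125 mm above the desk; the pivot axis is perpendicular to the gate. The bar is 16 mm high and 8 mm thick.
- latch (a joint): Bar angle in rad: 0 level on its rest, grows as the free end rises; falls back by its weight (160 g). Lifting straight up at the tab one feels 1 to 3 N, then the keeper's spring, 3 to 5 N per mm; with 10 to 13 N in all the bar is over the lip and the gate can be drawn open, the bar sliding under the keeper. Free of the catch from a gate angle of 0.15.
- thumb_tab (a point): Grasp point on the bar's upright thumb tab: a flat steel tongue, 24 mm wide along the gate, 8 mm thick across it, its top 24 mm above this point. It is riveted to the bar's middle line 62 mm below this point, 125 mm from the pivot, on a stiff swivel (it stays upright while the bar tilts). It stands above the cabinet top (150 mm), free on both flat sides, to be pinched from above. x: across it.
- catch: Slotted steel base of the catch on the cabinet's jamb beyond the gate's free edge, origin 112 mm above the desk, 175 mm from the pivot along the bar. A strike is clamped in it at a height that differs from cabinet to cabinet and does not show in this pose. The force on the catch should stay under 16 N (about 22 N of lift at the tab).
- pump_bottle: White pump bottle standing beside the cabinet, 55 x 75 x 156 mm, origin under its centre. Leave it alone.
- swab_box: Clear open box of swab packets, 100 x 200 x 60 mm, origin under its centre. Leave it alone.
- steel_dish: Round steel dish, 100 mm across, 40 mm high, origin under its centre. Leave it alone.
- bar_end (a point): Middle of the latch bar's free end, 192 mm from the pivot, past the gate's free edge. The bar passes behind the lip of the catch and under the catch's sprung keeper.
- bar_crossing (a point): Where the shut, level bar's middle line crosses the catch, 175 mm from the pivot. The strike's lip, 8 mm wide and 4 mm thick, stands 3 mm in front of the bar; its top lies anywhere from 10 to 44 mm above the level bar's underside (feel for it). Over the bar is the keeper, a short round rod on a spring (2500 N/m, 12 mm travel), which the bar meets 0.5 to 2.5 mm before it clears the lip.

How it is judged (in metres and radians):
On the way, in this order (a step that is already met when the one before it is completed fails the run):
1. the latch bar is lifted while the gate is still shut (value of joint latch above 0.045 rad and value of joint gate below 0.04 rad), for 0.1 s.
2. the gate is swung wide open (value of joint gate above 1.2 rad), for 0.1 s.
At the end, for the whole second after the job is handed in: The gate stands still, open at least 1.2 rad (69 degrees), and the latch bar lies on its rest on the gate (within 0.03 rad), let go (value of joint gate above 1.2 rad and value of joint latch below 0.03 rad and velocity of joint gate between -0.05 and 0.05 rad/s); the robot touches nothing.
It fails at once if the catch is strained: more than 16 N on it (contact force between catch and anything else above 16 N).
It fails at once if the gate is flung (faster than 2 rad/s) (velocity of joint gate above 2 rad/s or velocity of joint gate below -2 rad/s).
It fails at once if the bar is dropped onto its rest (falls faster than 4 rad/s) (velocity of joint latch below -4 rad/s).
It fails at once if a bystander is moved more than 20 mm (distance of any of pump_bottle, swab_box, steel_dish from where it was at the start of the episode above 0.02 m).
It also fails if it takes over 64 s, if anything falls off the work surface, if the arm or the gripper's body presses on something with over 40 N, if the wrist force passes 120 N, or if a joint passes its speed limit or range.

## Working session

There is one attempt and no reset: what is moved stays moved. The work goes in short steps, Python scripts to look and compute and a tool call to move; the robot and the scene stay as the last step left them, time stands still between calls to the robot, and variables do not carry over. Pictures are saved under pics/ and viewed, about 8 in all and at most 12, crops included, and the job is handed in when it is done.

Besides the shell and the picture viewer there is one more tool, called in YAML: its name, and indented under it one key for each argument. move_arm: Moves the arm, as the interface text tells. Its arguments: {"type":"object","properties":{"targets":{"type":"array"},"hand":{"type":"number"},"newtons":{"type":"number"}},"required":["targets"]}

```bash
mkdir -p pics; python3 - <<'E'
from cell import manip
import cv2,numpy as np
s=manip.read_state();print({k:np.round(v,3).tolist() for k,v in s.items()})
for n in("scene","top"):
    cv2.imwrite(f"pics/{n}0.png",manip.get_image(n));p=manip.camera_params(n);print(n,np.round(p["intrinsics"],1).tolist(),np.round(p["pose"],3).tolist(),[k for k in p])
E
```

```text
{'time_s': 0.0, 'joint_positions': [1.233, 0.412, -0.013, 1.597, 0.006, 1.134, -0.082], 'joint_vel': [0.001, -0.001, 0.0, 0.001, 0.0, 0.001, 0.0], 'joint_efforts': [0.001, -58.795, 0.642, -29.108, -0.054, 0.018, 0.0], 'tool_pos': [166.38, -601.924, 221.831], 'eef_rot': [-3.112, -0.422, 0.001], 'wrist_force': [0.622, 0.049, 0.155], 'ft_torque': [0.017, -0.037, -0.128], 'gripper_width': 0.999}
scene [[388.2, 0.0, 317.3], [0.0, 388.2, 202.2], [0.0, 0.0, 1.0]] [[-0.704, 0.678, -0.211, 431.71], [-0.71, -0.674, 0.205, 238.726], [-0.003, 0.294, 0.956, 866.508], [0.0, 0.0, 0.0, 1.0]] ['intrinsics', 'pose']
top [[403.9, 0.0, 323.3], [0.0, 403.9, 197.3], [0.0, 0.0, 1.0]] [[0.027, 0.982, -0.186, 406.084], [-1.0, 0.025, -0.012, 54.533], [-0.007, 0.187, 0.982, 1094.521], [0.0, 0.0, 0.0, 1.0]] ['intrinsics', 'pose']
```

View pics/scene0.png

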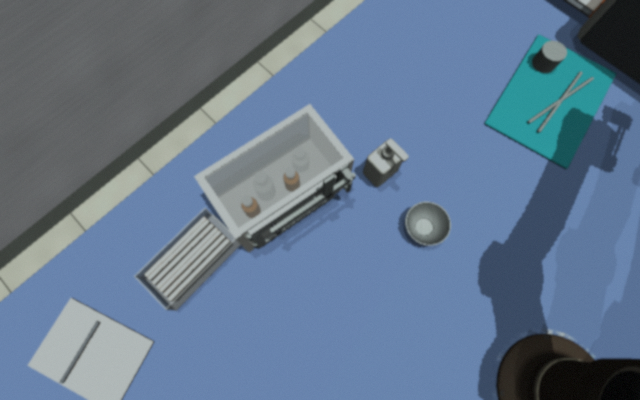

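View pics/top0.png

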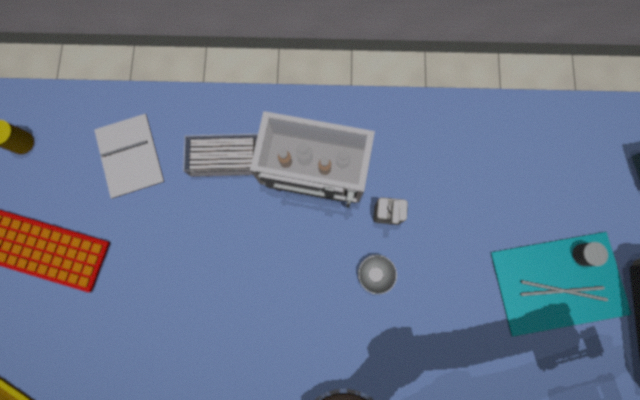

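The scene view shows the cabinet at about (275,170), with the latch bar along its front. The pump bottle is at (385,160), the dish at (428,224) and the swab box at (187,258). The top view shows the cabinet at (313,155) and the tab/catch near (350,195).

```bash
python3 - <<'E'
import cv2,numpy as np
a=cv2.imread("pics/scene0.png")[95:255,180:380];b=cv2.imread("pics/top0.png")[105:225,240:420]
cv2.imwrite("pics/c1.png",cv2.resize(a,None,fx=4,fy=3.7,interpolation=cv2.INTER_CUBIC)[:592]) if 0 else cv2.imwrite("pics/c1.png",cv2.resize(a[20:],None,fx=4,fy=4,interpolation=cv2.INTER_CUBIC))
cv2.imwrite("pics/c2.png",cv2.resize(b,None,fx=4,fy=4,interpolation=cv2.INTER_CUBIC))
E
```

```text
(no output)
```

View pics/c1.png

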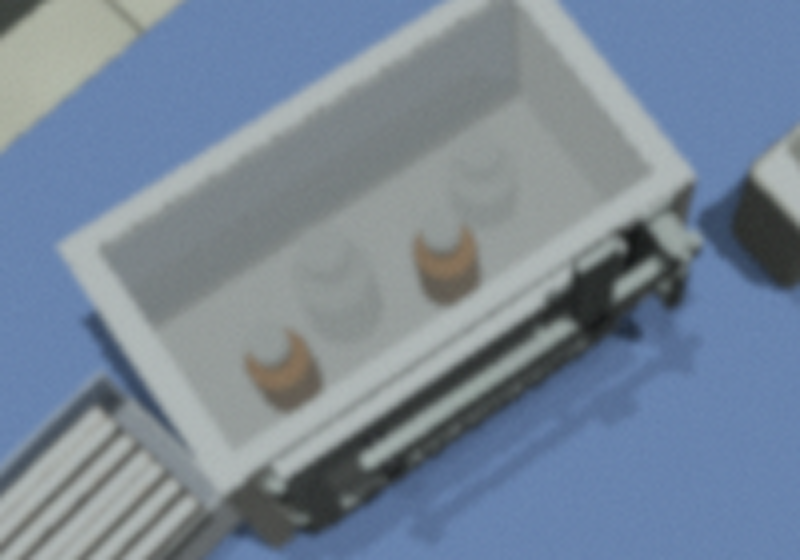

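View pics/c2.png

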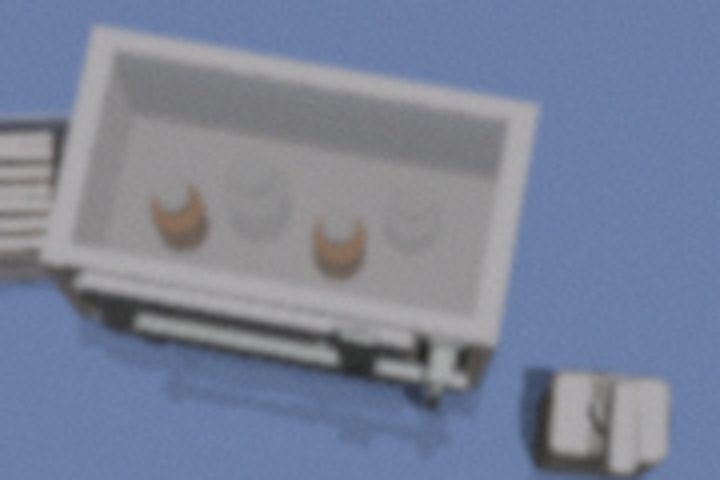

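The crops show the light latch bar in c1 from (365,460) to (660,270) and in c2 from (138,320) to (468,382). The dark tab is at c1 (595,280) and c2 (357,352). The catch keeper is at c1 (675,235) and c2 (437,360).

```bash
cat >h.py <<'E'
import numpy as np,cv2
from cell import manip
F=np.diag([1,-1,-1.])
def ray(n,uv):
    p=manip.camera_params(n);T=np.array(p["pose"]);d=T[:3,:3]@F@np.linalg.inv(p["intrinsics"])@[uv[0],uv[1],1];return T[:3,3],d
def onz(n,uv,z):
    o,d=ray(n,uv);return (o+d*(z-o[2])/d[2])[:2]
def proj(n,P):
    p=manip.camera_params(n);T=np.array(p["pose"]);c=F@T[:3,:3].T@(np.array(P)-T[:3,3]);q=np.array(p["intrinsics"])@c;return q[:2]/q[2]
def tri(u,v):
    (o1,d1),(o2,d2)=ray("scene",u),ray("top",v)
    st=np.linalg.lstsq(np.c_[d1,-d2],o2-o1,rcond=None)[0];a=o1+d1*st[0];b=o2+d2*st[1];return (a+b)/2,np.linalg.norm(a-b)
E
python3 - <<'E'
from h import *
s=lambda x,y:(180+(x+.5)/4-.5,115+(y+.5)/4-.5); t=lambda x,y:(240+(x+.5)/4-.5,105+(y+.5)/4-.5)
for nm,f,L in(("top",t,[(97,28),(537,105),(493,345),(43,262)]),("scene",s,[(62,248),(692,180),(225,492)])):
    for q in L: print(nm,q,onz(nm,f(*q),150).round(1))
for nm,f,L in(("top",t,[(138,322),(468,382)]),("scene",s,[(365,460),(660,270)])):
    for q in L: print("bar",nm,q,onz(nm,f(*q),133).round(1))
for a,b in(((605,250),(355,333)),((595,300),(357,368)),((660,270),(468,382)),((692,240),(437,345))): r=tri(s(*a),t(*b));print("tri",r[0].round(1),r[1].round(1))
E
```

```text
top (97, 28) [797.9 219.9]
top (537, 105) [754.3 -53.2]
top (493, 345) [603.2 -27.5]
top (43, 262) [647.4 244.3]
scene (62, 248) [796.8 218.5]
scene (692, 180) [602.8 -28. ]
scene (225, 492) [647.8 242.3]
bar top (138, 322) [615.5 187.4]
bar top (468, 382) [583.5 -14.1]
bar scene (365, 460) [617.1 183.9]
bar scene (660, 270) [584.4  12.5]
tri [588.   54.7 236.5] 3.8
tri [587.9  53.5 159. ] 4.9
tri [605.8 -21.9  21.9] 3.5
tri [583.2   8.  189.9] 21.2
```

move_arm:
  targets: [3.3,-2.9,-1.6,0,6.6,-5.8,-3.2,0,9.9,-8.7,-4.8,0,13.2,-11.6,-6.4,0,16.5,-14.5,-7.8,0]
  hand: 100

```text
time_s: 0.6
tool_pos: [287.6, -417.0, 301.2]
eef_rot: [3.113, 0.422, -0.0]
wrist_force: [0.6, -0.9, 0.6]
gripper_width: 1.003
```

move_arm:
  targets: [3.4,-3,0,0,6.8,-6,0,0,10.2,-9,0,0,13.6,-12,0,0,17,-15,0,0]

```text
time_s: 1.1
tool_pos: [411.3, -227.1, 300.6]
eef_rot: [3.113, 0.422, -0.0]
wrist_force: [0.0, -1.3, -0.1]
gripper_width: 1.002
```

move_arm:
  targets: [3.4,-3,0,-8,6.8,-6,0,-16,10.2,-9,0,-24,13.6,-12,0,-32,17,-15,0,-40]

```text
time_s: 1.6
tool_pos: [535.2, -37.4, 300.5]
eef_rot: [2.777, 1.469, -0.0]
wrist_force: [0.1, -0.5, -0.9]
gripper_width: 1.0
```

move_arm:
  targets: [3.6,0,0,-8,7.2,0,0,-16,10.7,0,0,-24,10.7,0,0,-25,10.7,0,0,-25]

```text
time_s: 2.1
tool_pos: [595.1, 49.6, 299.8]
eef_rot: [-2.397, -2.029, 0.002]
wrist_force: [-0.2, -0.8, -0.4]
gripper_width: 1.001
```

```bash
python3 - <<'E'
from h import *
s=manip.read_state();print(np.round(s["tool_pos"],1),np.round(s["eef_rot"],3),np.round(s["wrist_force"],2))
p=manip.camera_params("wrist");print(np.round(p["pose"],3).tolist(),np.round(p["intrinsics"],1).tolist());im=manip.get_image("wrist");cv2.imwrite("pics/w0.png",im)
ex=np.array([.160,.987,0]);P=np.array([614.2,175.4,125])
for d,z in((125,62),(125,86),(192,0),(0,0)): print(d,z,proj("wrist",P-d*ex+[0,0,z]).round(0))
E
```

```text
[595.1  49.6 299.8] [-2.397e+00 -2.029e+00  2.000e-03] [-0.16 -0.81 -0.39]
[[0.986, 0.16, 0.041, 605.546], [-0.165, 0.957, 0.237, 114.869], [-0.001, -0.241, 0.971, 462.183], [0.0, 0.0, 0.0, 1.0]] [[353.0, 0.0, 318.2], [0.0, 353.0, 204.4], [0.0, 0.0, 1.0]]
125 62 [317. 197.]
125 86 [317. 205.]
192 0 [318. 248.]
0 0 [316.  44.]
```

View pics/w0.png

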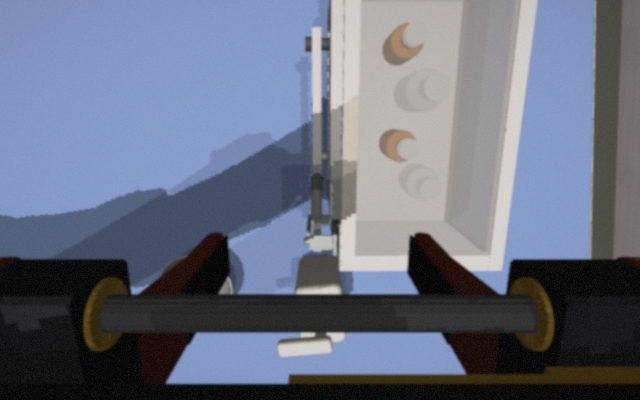

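The wrist view shows the bar along column 317, from the pivot at (312,44) down to the catch at (320,240). The dark tab is at about (317,190). The prediction matches.

```bash
python3 - <<'E'
from h import *
im=cv2.imread("pics/w0.png")[20:260,270:370];cv2.imwrite("pics/w1.png",cv2.resize(im[130:],None,fx=5,fy=5,interpolation=cv2.INTER_CUBIC))
ex=np.array([.160,.987,0]);nx=np.array([.987,-.16,0]);P=np.array([614.2,175.4,125])
for z in(62,86):
  for a in(-12,12):
    for b in(-4,4): print(z,a,b,proj("wrist",P-(125+a)*ex+b*nx+[0,0,z]).round(1))
E
```

```text
62 -12 -4 [312.2 182.7]
62 -12 4 [322.3 182.6]
62 12 -4 [312.6 212. ]
62 12 4 [322.4 211.9]
86 -12 -4 [311.6 188.7]
86 -12 4 [322.7 188.6]
86 12 -4 [312.  220.4]
86 12 4 [322.8 220.4]
```

View pics/w1.png

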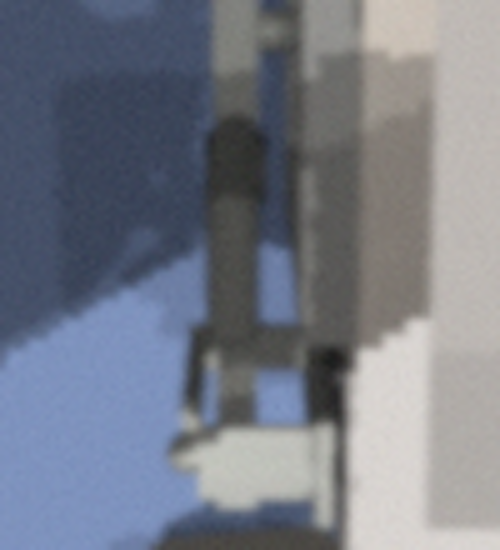

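move_arm:
  targets: [0.2,-0.1,4,0,0.2,-0.1,8,0,0.2,-0.1,11,0,0.2,-0.1,13.2,0,0.2,-0.1,13.2,0]
  hand: 30
  newtons: 30

```text
time_s: 2.65
tool_pos: [592.4, 48.8, 165.8]
eef_rot: [-2.401, -2.023, 0.008]
wrist_force: [0.7, -0.2, 0.4]
gripper_width: 0.582
```

move_arm:
  targets: [0,0,0,0,0,0,0,0,0,0,0,0,0,0,0,0,0,0,0,0]
  hand: 0

```text
time_s: 3.15
tool_pos: [595.0, 51.4, 169.3]
eef_rot: [2.398, 2.028, 0.001]
wrist_force: [-0.0, 0.1, 0.1]
gripper_width: 0.131
```

move_arm:
  targets: [0,0,0,0,0,0,0,0,0,0,0,0]

```text
time_s: 3.45
tool_pos: [593.9, 51.6, 169.1]
eef_rot: [-2.397, -2.029, 0.002]
wrist_force: [-5.0, -0.2, 6.8]
gripper_width: 0.088
```

move_arm:
  targets: [0,-0.05,-0.1,0,0,-0.1,-0.2,0,0,-0.1,-0.3,0,0,-0.1,-0.3,0]

```text
time_s: 3.85
tool_pos: [593.6, 51.6, 171.6]
eef_rot: [-2.398, -2.029, 0.0]
wrist_force: [-0.5, 0.3, -2.0]
gripper_width: 0.087
```

move_arm:
  targets: [0,0,-0.1,0,0,0,-0.2,0,0,0,-0.2,0,0,0,-0.2,0]

```text
time_s: 4.25
tool_pos: [593.7, 51.7, 173.7]
eef_rot: [-2.398, -2.029, -0.0]
wrist_force: [-0.6, 0.9, -2.1]
gripper_width: 0.093
```

move_arm:
  targets: [0,0,-0.1,0,0,0,-0.2,0,0,0,-0.2,0]

```text
time_s: 4.55
tool_pos: [593.7, 51.8, 175.8]
eef_rot: [-2.398, -2.029, -0.0]
wrist_force: [0.3, 0.0, -0.8]
gripper_width: 0.09
```

move_arm:
  targets: [0.02,0,-0.1,0,0.03,0,-0.2,0,0.03,0,-0.2,0]

```text
time_s: 4.85
tool_pos: [593.7, 51.9, 177.6]
eef_rot: [-2.398, -2.029, 0.0]
wrist_force: [-0.8, 1.1, -2.5]
gripper_width: 0.088
```

move_arm:
  targets: [0.02,0,-0.1,0,0.03,0,-0.2,0,0.03,0,-0.2,0]

```text
time_s: 5.15
tool_pos: [593.7, 51.9, 179.1]
eef_rot: [-2.398, -2.029, 0.001]
wrist_force: [1.0, 1.1, -9.3]
gripper_width: 0.089
```

move_arm:
  targets: [0.02,0,-0.1,0,0.03,0,-0.2,0,0.03,0,-0.2,0]

```text
time_s: 5.45
tool_pos: [593.7, 52.1, 180.8]
eef_rot: [-2.398, -2.029, 0.001]
wrist_force: [4.3, -0.0, -17.9]
gripper_width: 0.088
```

move_arm:
  targets: [0,0,0.09,0,0,0,0.09,0,0,0,0.09,0]

```text
time_s: 5.75
tool_pos: [593.7, 52.1, 180.5]
eef_rot: [-2.399, -2.029, 0.001]
wrist_force: [3.6, -0.1, -16.6]
gripper_width: 0.093
```

move_arm:
  targets: [0,0,0.05,0,0,0,0.05,0,0,0,0.05,0]

```text
time_s: 6.05
tool_pos: [593.7, 52.1, 180.2]
eef_rot: [2.399, 2.029, -0.001]
wrist_force: [2.5, -0.5, -15.3]
gripper_width: 0.094
```

move_arm:
  targets: [0,0,0.06,0,0,0,0.06,0,0,0,0.06,0]

```text
time_s: 6.35
tool_pos: [593.8, 52.1, 179.8]
eef_rot: [2.398, 2.029, -0.001]
wrist_force: [1.3, -1.6, -13.1]
gripper_width: 0.089
```

move_arm:
  targets: [0,-0.1,0,0,0.02,-0.2,0,0.5,0.02,-0.2,0,0.5]

```text
time_s: 6.65
tool_pos: [592.9, 52.4, 180.0]
eef_rot: [2.406, 2.017, 0.002]
wrist_force: [4.8, -1.5, -14.1]
gripper_width: 0.087
```

move_arm:
  targets: [0.01,-0.1,0,0.3,0.02,-0.2,0,0.6,0.02,-0.2,0,0.6]

```text
time_s: 6.95
tool_pos: [591.0, 52.9, 180.0]
eef_rot: [2.417, 2.004, 0.002]
wrist_force: [5.0, -3.2, -14.3]
gripper_width: 0.09
```

move_arm:
  targets: [0.01,-0.1,0,0.3,0.03,-0.2,0,0.6,0.03,-0.2,0,0.6]

```text
time_s: 7.25
tool_pos: [589.2, 53.5, 180.0]
eef_rot: [2.427, 1.991, 0.002]
wrist_force: [5.4, -2.8, -14.2]
gripper_width: 0.092
```

move_arm:
  targets: [0.02,-0.15,0,0.5,0.04,-0.3,0,1,0.05,-0.46,0,1.5,0.05,-0.46,0,1.5]

```text
time_s: 7.65
tool_pos: [584.2, 55.1, 180.0]
eef_rot: [2.454, 1.96, 0.001]
wrist_force: [2.1, -2.9, -12.9]
gripper_width: 0.089
```

move_arm:
  targets: [0.03,-0.2,0,0.7,0.05,-0.4,0,1.4,0.08,-0.6,0,2,0.11,-0.9,0,3,0.11,-0.9,0,3]

```text
time_s: 8.15
tool_pos: [574.8, 58.6, 180.3]
eef_rot: [2.505, 1.895, -0.0]
wrist_force: [-2.3, -5.5, -1.1]
gripper_width: 0.091
```

move_arm:
  targets: [0.03,-0.2,0,0.7,0.05,-0.4,0,1.4,0.08,-0.6,0,2,0.11,-0.9,0,3,0.11,-0.9,0,3]

```text
time_s: 8.65
tool_pos: [566.2, 62.3, 179.8]
eef_rot: [-2.555, -1.829, 0.001]
wrist_force: [-2.6, -5.6, -0.8]
gripper_width: 0.09
```

move_arm:
  targets: [0.05,-0.91,0,3,0.32,-2.42,0,8,0.75,-3.89,0,13,1.19,-5.04,0,17,1.57,-5.88,0,20]

```text
time_s: 9.15
tool_pos: [515.6, 97.3, 180.0]
eef_rot: [-2.834, -1.355, -0.002]
wrist_force: [-0.4, -3.0, -1.4]
gripper_width: 0.094
```

move_arm:
  targets: [0.12,-0.91,0,3,0.42,-2.42,0,8,0.85,-3.89,0,13,1.29,-5.04,0,17,1.65,-5.88,0,20]

```text
time_s: 9.65
tool_pos: [480.1, 147.5, 180.0]
eef_rot: [-3.025, -0.843, -0.002]
wrist_force: [-0.5, -2.3, -1.8]
gripper_width: 0.092
```

move_arm:
  targets: [0.12,-0.91,0,3,0.42,-2.42,0,8,0.85,-3.89,0,13,1.29,-5.04,0,17,1.67,-5.88,0,20]

```text
time_s: 10.15
tool_pos: [464.0, 206.8, 180.1]
eef_rot: [-3.125, -0.305, -0.002]
wrist_force: [0.1, -2.5, -1.1]
gripper_width: 0.091
```

move_arm:
  targets: [0.12,-0.91,0,3,0.3,-1.8,0,6,0.45,-2.57,0,8.5,0.45,-2.57,0,8.5,0.45,-2.57,0,8.5]

```text
time_s: 10.65
tool_pos: [463.6, 231.7, 179.9]
eef_rot: [-3.139, -0.079, -0.001]
wrist_force: [-0.1, 0.5, -1.5]
gripper_width: 0.089
```

move_arm:
  targets: [-0.02,0,0.2,0,-0.04,0,0.4,0,-0.06,0,0.6,0,-0.07,0,0.8,0,-0.07,0,0.8,0]

```text
time_s: 11.15
tool_pos: [463.1, 230.7, 171.4]
eef_rot: [-3.14, -0.076, -0.0]
wrist_force: [-0.0, 1.7, -1.9]
gripper_width: 0.088
```

move_arm:
  targets: [0,0,0.1,0,0,0,0.2,0,0,0,0.25,0,0,0,0.25,0]

```text
time_s: 11.55
tool_pos: [463.0, 230.7, 169.2]
eef_rot: [-3.141, -0.076, -0.0]
wrist_force: [-0.3, 2.2, -0.9]
gripper_width: 0.089
```

move_arm:
  targets: [0,0,0.05,0,0,0,0.1,0,0,0,0.1,0]

```text
time_s: 11.85
tool_pos: [463.1, 230.8, 169.0]
eef_rot: [-3.14, -0.076, -0.001]
wrist_force: [-3.2, 0.6, 7.4]
gripper_width: 0.091
```

move_arm:
  targets: [0,0,-0.07,0,0,0,-0.07,0,0,0,-0.07,0]

```text
time_s: 12.15
tool_pos: [463.1, 230.7, 169.1]
eef_rot: [-3.141, -0.076, -0.0]
wrist_force: [-1.8, 2.3, 4.8]
gripper_width: 0.09
```

move_arm:
  targets: [0,0,0,0,0,0,0,0,0,0,0,0,0,0,0,0,0,0,0,0]
  hand: 40

```text
time_s: 12.65
tool_pos: [463.1, 230.3, 168.7]
eef_rot: [3.14, 0.075, -0.0]
wrist_force: [0.4, 0.3, 0.1]
gripper_width: 0.4
```

move_arm:
  targets: [0,0,-1,0,0,0,-3,0,0,0,-6,0,0,0,-9,0,0,0,-12,0]

```text
time_s: 13.15
tool_pos: [462.9, 230.6, 290.8]
eef_rot: [-3.14, -0.076, -0.001]
wrist_force: [0.7, -0.9, 0.4]
gripper_width: 0.404
```

move_arm:
  targets: [-3,0,0,0,-6,0,0,0,-9,0,0,0,-12,0,0,0,-12,0,0,0]

```text
time_s: 13.65
tool_pos: [340.3, 225.0, 289.9]
eef_rot: [3.14, 0.08, 0.002]
wrist_force: [0.2, 0.0, -0.1]
gripper_width: 0.401
```

```bash
python3 - <<'E'
from h import *
s=manip.read_state();print({k:np.round(s[k],2).tolist() for k in("time_s","tool_pos","wrist_force","gripper_width")})
a=manip.get_image("scene");b=manip.get_image("top")
f=lambda i:cv2.resize(i,None,fx=2.6,fy=2.6,interpolation=cv2.INTER_CUBIC)
cv2.imwrite("pics/f0.png",np.hstack([f(a[90:320,160:310]),f(b[90:320,230:380])]))
E
```

```text
{'time_s': 13.65, 'tool_pos': [340.26, 225.01, 289.87], 'wrist_force': [0.21, 0.03, -0.08], 'gripper_width': 0.4}
```

View pics/f0.png

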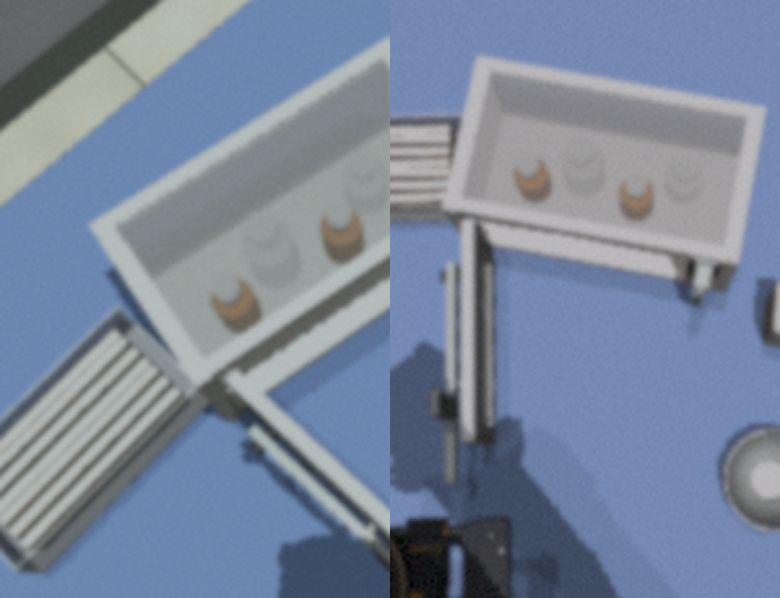

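The gate stands nearly square to the cabinet front (right half, x≈470, y 220–440). The bar lies alongside it at x≈450, the tab is free at (443,403), and the arm is clear. The dish and swab box are unmoved.

```bash
python3 -c "
from cell import manip
print(manip.finish_job())"
```

```text
the job is handed in; nothing more can be done
None
```

The cabinet gate is open about 1.35 rad (77.6°), the latch bar has been lowered onto its rest and let go, and the job is handed in at about 14 s. The hand-in reports no verdict, so I have no confirmation of the result.

- **Lift:** I pinched the tab from above and lifted it until the keeper's spring was felt. The lift force peaked at about 18 N, above the intended 10–13 N but under the 22 N limit at the tab. I eased it back to 13 N before drawing the gate.
- **Swing:** The pull stayed at 6 N or less while the bar slid under the keeper. The gate then swung on its arc at no more than about 0.9 rad/s, as commanded.
- **Lowering:** I set the bar down until a contact force showed it was on its rest. I then opened the fingers and backed away.
- **Last checks:** The wrist force reads about 0. The final picture shows the gate nearly square to the front, the bar along it and the tab free. The dish and swab box look unmoved, but only the edge of the pump bottle was in the picture; the arm stayed well clear of it. I estimated the gate angle from the tool's heading before I let go, and the picture agrees with it by eye only.

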